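# Flip the wrong-side-up dog biscuit with the turner

## Robot

A 6-joint arm with a two-finger parallel gripper is mounted at the origin on the work surface. World frame = base frame: x ahead of the robot, y to its left, z up, the work surface at z = 0. Lengths are in m, angles in rad, forces in N, time in s.
With the tool pointing down it reaches from about 0.3 to 0.775 m from the base axis. Payload 14.6 kg.
Tool frame: the origin (TCP) lies at the very end of the fingers, on their centre line; the grasp point (between the pads) lies 19 mm behind it; z points along the fingers, x is the direction in which the jaws open and shut, and the axes are right-handed (so a half turn about z gives the same grasp; the last joint's range is limited). The gripper opens to 94 mm and grips with 3 to 60 N. Pads are 16 mm wide; open, the fingers measure 119 mm over their backs; the gripper's body (75 mm by 177 mm) begins 78 mm behind the grasp point.
Start: joints at [-1.406, 0.3, 1.521, -0, 1.321, -0.067], TCP at [0.126, -0.535, 0.205] pointing down, gripper open.
Joint ranges: [-3.03, 3.03], [-0.79, 2.21], [0.23, 2.52], [-1.04, 4.18], [0, 3.07], [-2.55, 2.55]. Speed limits (rad/s): [2.22, 2.22, 2.57, 3.14, 3.14, 3.14].

## Interface

Orientations are given as [roll, pitch, yaw] about the fixed x, y, z axes, in that order (R = Rz(yaw) Ry(pitch) Rx(roll)).
In Python, from station import ctrl gives the robot as it stands.
- The arm moves only by the shell command python3 -m inch 'ROWS' [FORCE]. ROWS is JSON, one flat list of numbers, 7 for each row, row after row: the shift along the tool's x, y, z in cm, then the turn, a rotation vector about the tool's x, y, z in rad, then the opening, from 0 (shut) to 1 (fully open). In form: [tx, ty, tz, wx, wy, wz, claw, tx, ty, tz, wx, wy, wz, claw, ...]. A call has 1 to 20 rows; each row shifts and turns the commanded pose from where the row before left it, along the tool's axes as they then stand; what a row does not reach is not made up. A row lasts 1/8 s, in which the tool goes at most 62.5 mm and 10.7 degrees, less where a joint would pass 70% of its speed; a pose out of reach is approached as far as the arm can. A call is refused whole if a number of a shift passes 6.25 or a number of a turn 0.188, either way. A call with a gripper value outside its range is refused whole. The fingers move at their own pace and stop on an object; FORCE is the grip in N (left out, the last holds). Time passes only in rows, so rows that do not move let the fingers close. It gives the time, the measured TCP pose, the force and the opening at its end, in the units of the state.
- ctrl.get_obs(): the state, without advancing time (a new reading comes with each control period).
- ctrl.camera(name): name is "side" or "top"; returns (picture, depth): 480x640x3 uint8, red, green, blue; 480x640 float32, m along the optical axis (not along the pixel's ray), 0 where there is no reading.
- ctrl.camera_params(name): a dict with "vertical_fov" (degrees; the focal length in pixels is half the picture's height over the tangent of half this angle, whatever the lens; pixels are square), "cx", "cy" (the principal point, pixels), "camera_from_world" (4x4, takes a point from world to camera coordinates). Camera axes: x right, y down, z forward; pixel columns grow to the right and rows downward; lengths in m; the calibration is good to about 2 mm. A picture is of the moment at which its call begins. camera_params takes no time and is no camera call.
- ctrl.hand_in(): hands the job in, once; it reports no verdict.
Trained networks look in the newest picture that a camera, given by its name, has taken for a name from the list of things; names that differ only in an ending like _2 or _b are one class to them, and where a whole thing is asked for, a point or a joint stands for the part that bears it (a point fixed in the world has none). Each returns a list of dicts, best first, with "score" (0 to 1); they miss things now and then, are a little off and sometimes report something else, mostly with a low value. They report only what shows in the picture. A call takes as long as a camera call. They do not tell look-alikes from the thing itself.
- ctrl.spot_in(camera, label): "bbox" ([centre column, centre row, width, height] in pixels, round what is visible of it).
- ctrl.place_of(camera, label): "centre" ([column, row] in pixels: a listed point, or the origin of a listed thing).
The state is a dict: "time_s": time; "qpos": joint angles; "joint_vel": joint speeds; "tau": joint torques, N m; "ee_pos": TCP position; "eef_rot": TCP orientation; "force": force on the tool from outside, world axes, zero at the start; "moment": the same for the moment, N m; "grip_width": finger opening in m.
Only numpy, scipy, OpenCV 4.12 (cv2) and the standard library are available. Lean on these libraries where they do the work, as an engineer would, in place of code of your own. Each camera call takes 0.05 s, during which the arm holds its last target. There are 200 camera calls.

## Task

Of the two dog biscuits on the low ledge of the stepped wooden board, one lies wrong way up, pale dimpled side up. Pick up the red-handled spatula, slide its blade under the overhanging edge of that biscuit and flip it over with the spatula alone (no fingers or arm on it), so that it lies flat on the raised deck beyond the step, with its brown paw-print side up. Leave the other biscuit where it lies, and set the spatula back down on the table, standing flat on its blade as before.

Things in the scene. Friction and masses are not known exactly. Their poses are not given: they have to be found in the camera images.
- biscuit_mid (a point): Centre of the loose biscuit to flip: rigid slab 90 (own x) x 80 (y) x 10 mm, 50 to 80 g; its +z face (up at first) pale with 16 dark dimples, the other face brown with a cream paw print. Lies on the low ledge in either lane, its x within 3 degrees of the board's x; far edge 2 to 6 mm short of the step, near edge hanging 34 to 38 mm out past the ledge, underside 30 mm up.
- other_mid (a point): Centre of the other biscuit, of the same size, already brown paw-print side up, in the other lane of the low ledge. To be left alone.
- board: Fixed wooden board with a step, 250 mm wide (y). Origin on the table under the middle of the step line; x square to the step, from ledge to deck (roughly the robot's right, -y), z up. Low ledge, pale wood: x -58 to 0 mm, top 30 mm above the table. Raised deck, darker: x 0 to 150 mm, top 38 mm, then a stop lip 10 mm thick, top 56 mm. All solid. A cream line at y = 0 parts two lanes, middles at y = +58 and -58 mm.
- spatula_grip (a point): Grip point, mid-handle, of the loose 150 g spatula, 65 mm above the table as it stands flat on its steel blade. x along handle to blade, z up. Red handle level, 22 mm wide (y), 26 tall, x -45 to +30 mm. Blade flat, parallel to handle, 62 mm wide, 2.5 thick, x +30 to +120 mm (front edge), underside 65 mm below grip; a neck joins them at x 20 to 40. Stands by itself; nose-heavy: grip firmly.
Mind the look-alikes: they are no part of the job. What is shaped like the part that bears other_mid but orange or turquoise is not meant.

How it is judged:
On the way:
1. the biscuit is being tipped up, lying against the spatula (angle between biscuit_mid's own z axis and vertical between 0.3 and 2.2 rad and contact force between spatula and biscuit above 0.02 N), for 0.02 s.
At the end, for the whole second after the job is handed in: Biscuit still and flat (10 deg), paw side up on the raised deck, centre 10 to 120 mm beyond the step and within 115 mm of the middle line; other biscuit flat, within 20 mm of its start; spatula still and level (10 deg) on the table, grip point below 72 mm, not touching the board (angle between biscuit_mid's own z axis and vertical above 2.97 rad and x of biscuit_mid in the frame of board between 0.01 and 0.12 m and y of biscuit_mid in the frame of board between -0.115 and 0.115 m and z of biscuit_mid in the frame of board between 0.038 and 0.049 m and linear speed of each of biscuit, spatula below 0.02 m/s and angle between each of other_mid, spatula_grip's own z axis and vertical below 0.17 rad and distance of other_mid from where it was at the start of the episode below 0.02 m and height (world z) of spatula_grip below 0.072 m and contact force between spatula and board below 0.1 N).
It fails at once if the fingers or the arm touch the biscuit to be flipped (contact force between any of the fingers, the arm and biscuit above 0.3 N).
It fails at once if the other biscuit is moved by more than 20 mm (distance of other_mid from where it was at the start of the episode above 0.02 m).
It also fails if it takes over 38 s, if anything falls off the work surface, if the arm or the gripper's body presses on something with over 40 N, if the wrist force passes 120 N, or if a joint passes its speed limit or range.

## Working session

There is one attempt and no reset: what is moved stays moved. The work goes in short steps, Python scripts to look and compute and a shell command to move; the robot and the scene stay as the last step left them, time stands still between calls to the robot, and variables do not carry over. Pictures are saved under pics/ and viewed, about 8 in all and at most 12, crops included, and the job is handed in when it is done.

```bash
ls; mkdir -p pics
cat > h.py <<'E'
import numpy as np, cv2
from station import ctrl
from scipy.spatial.transform import Rotation as R
def cam(n):
    p=ctrl.camera_params(n); f=240/np.tan(np.radians(p['vertical_fov'])/2)
    return f,p['cx'],p['cy'],np.linalg.inv(np.array(p['camera_from_world']))
def world(n,u,v,d):
    f,cx,cy,T=cam(n); u,v,d=map(np.asarray,(u,v,d))
    P=np.stack([(u-cx)/f*d,(v-cy)/f*d,d,np.ones_like(d)],-1); return (P@T.T)[...,:3]
def onz(n,u,v,z):
    f,cx,cy,T=cam(n); r=T[:3,:3]@np.array([(u-cx)/f,(v-cy)/f,1]); o=T[:3,3]
    return o+r*(z-o[2])/r[2]
def cloud(n,d):
    v,u=np.mgrid[:480,:640]; W=world(n,u,v,d.astype(float)); W[d<=0]=np.nan; return W
E
python3 - <<'E'
from h import *
o=ctrl.get_obs(); print({k:np.round(v,3).tolist() for k,v in o.items()})
for n in ("top","side"):
    im,d=ctrl.camera(n); cv2.imwrite(f'pics/{n}0.png',im[...,::-1]); np.savez(f'{n}0.npz',im=im,d=d)
    print(n,np.round(cam(n)[3],3).tolist(),cam(n)[:3])
    for l in ("biscuit_mid","other_mid","board","spatula_grip"):
        for r in ctrl.place_of(n,l)[:4]:
            u,v=r['centre']; dd=d[int(np.clip(v,0,479)),int(np.clip(u,0,639))]
            print(n,l,round(r['score'],2),np.round([u,v],1),np.round(world(n,u,v,float(dd)),3))
print(ctrl.get_obs()['time_s'])
E
```

```text
pics
{'time_s': 0.0, 'qpos': [-1.406, 0.3, 1.522, 0.0, 1.321, -0.067], 'joint_vel': [-0.001, -0.001, -0.0, 0.001, -0.001, 0.0], 'tau': [-0.001, -53.181, -35.274, 0.071, 0.024, -0.0], 'ee_pos': [0.126, -0.535, 0.205], 'eef_rot': [-3.142, 0.001, -1.339], 'force': [0.731, 0.678, 0.03], 'moment': [-0.045, 0.031, -0.004], 'grip_width': 0.094}
top [[0.013, -0.991, 0.135, 0.396], [-1.0, -0.013, -0.002, 0.125], [0.004, -0.135, -0.991, 0.937], [0.0, 0.0, 0.0, 1.0]] (np.float64(591.8187443850247), 313.11987995707864, 235.13144239252205)
top biscuit_mid 0.58 [400.2 138.9] [ 0.671 -0.011  0.043]
top other_mid 0.82 [398.5 214.5] [ 0.552 -0.008  0.04 ]
top other_mid 0.72 [336.  304.7] [0.413 0.086 0.01 ]
top other_mid 0.72 [446.5 343. ] [ 0.357 -0.086  0.008]
top board 0.75 [425.7 186.8] [ 0.598 -0.052  0.033]
top spatula_grip 0.88 [175. 249.] [0.49  0.324 0.08 ]
side [[-0.952, -0.158, 0.262, 0.312], [-0.306, 0.497, -0.812, 0.797], [-0.002, -0.853, -0.521, 0.5], [0.0, 0.0, 0.0, 1.0]] (np.float64(552.6176115745011), 316.9751645074882, 232.519529358984)
side biscuit_mid 0.75 [264.  196.8] [ 0.672 -0.01   0.039]
side other_mid 0.78 [441.1 221.9] [ 0.362 -0.072  0.007]
side other_mid 0.73 [326.9 213.4] [0.547 0.012 0.038]
side board 0.73 [305.9 211.5] [0.583 0.018 0.038]
side spatula_grip 0.6 [292.6 327.3] [0.487 0.345 0.077]
0.5
```

View pics/top0.png

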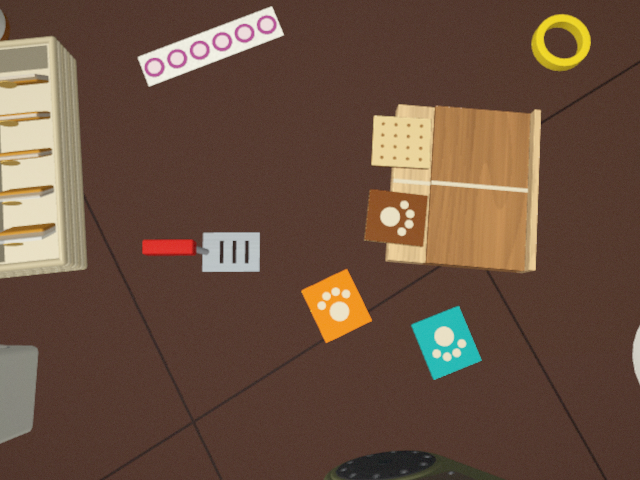

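View pics/side0.png

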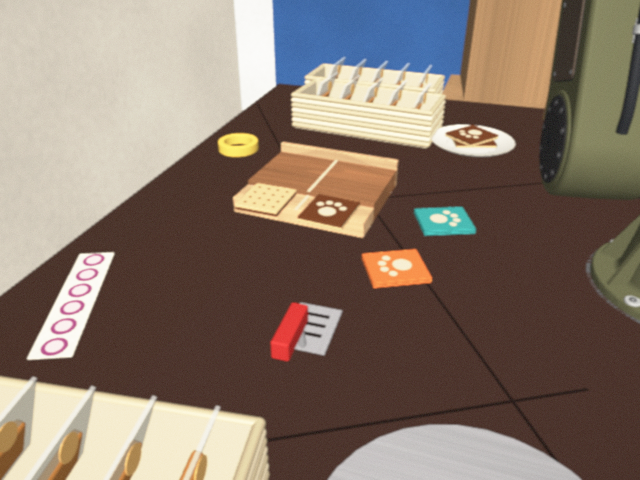

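Top view: the biscuit to flip (pale, dimpled) is at about (401,142), and the brown one at (396,217). The deck is to the right, in -y, with the step near column 432. The red handle is at (168,247) and the blade at (231,252). The orange and turquoise pieces are look-alikes. Next I'll measure all of this exactly.

Run:
```python
from h import *
D=np.load('top0.npz'); im,d=D['im'],D['d']; W=cloud('top',d); hsv=cv2.cvtColor(im,cv2.COLOR_RGB2HSV).astype(int)
H,S,V=hsv[...,0],hsv[...,1],hsv[...,2]
def box(x0,x1,y0,y1):
    m=np.zeros(d.shape,bool); m[y0:y1,x0:x1]=1; return m
def rep(name,m,z):
    m=cv2.morphologyEx(m.astype(np.uint8),cv2.MORPH_OPEN,np.ones((3,3)))
    n,l,st,_=cv2.connectedComponentsWithStats(m); m=l==1+np.argmax(st[1:,4])
    zz=np.nanmedian(W[...,2][m]); v,u=np.nonzero(m)
    P=np.array([onz('top',a,b,z)[:2] for a,b in zip(u,v)],np.float32)*1000
    r=cv2.minAreaRect(P); print(name,m.sum(),'z',round(float(zz),4),'ctr',np.round(r[0],1),'size',np.round(r[1],1),'ang',round(r[2],2)); print(np.round(cv2.boxPoints(r)).tolist())
z=W[...,2]
rep('handle',box(130,205,230,265)&((H<8)|(H>172))&(S>150)&(V>90),.078)
rep('blade',box(200,270,222,280)&(S<70)&(V>110),.0025)
b=box(360,560,90,285)
rep('biscuit',box(365,437,110,172)&(z>.0355)&(z<.05)&(H>12)&(S<150)&(V>100),.040)
rep('other',box(355,440,185,252)&(z>.0355),.040)
rep('brown',box(355,440,185,252)&(V<150)&(S>120)&(z>.03),.040)
rep('deck',b&(z>.0335)&box(434,530,90,285),.038)
# step line, from depth jump/colour in visible pieces; cream line
for y in (112,178,184,255):
    print(y,[(x,int(V[y,x]),int(S[y,x]),round(float(z[y,x])*1000)) for x in range(384,446,3)])
for u,v in((432,108),(429,183),(423,262),(400,107),(388,262)): print((u,v),np.round(onz('top',u,v,.038 if u>410 else .03),4))
```

```text
handle 910 z 0.078 ctr [492.8 333.5] size [23.5 79.1] ang 0.74
[[480.0, 373.0], [482.0, 294.0], [505.0, 294.0], [504.0, 373.0]]Traceback (most recent call last):
  File "<stdin>", line 14, in <module>
  File "<stdin>", line 10, in rep
  File "h.py", line 11, in onz
    f,cx,cy,T=cam(n); r=T[:3,:3]@np.array([(u-cx)/f,(v-cy)/f,1]); o=T[:3,3]
              ~~~^^^
  File "h.py", line 5, in cam
    p=ctrl.camera_params(n); f=240/np.tan(np.radians(p['vertical_fov'])/2)
ValueError: time passes only in moves, steps and waits
```

Run:
```python
import cv2
im=cv2.imread('pics/top0.png')[95:280,355:550]; cv2.imwrite('pics/crop1.png',cv2.resize(im,None,fx=4,fy=4,interpolation=cv2.INTER_CUBIC)[:600,:])
```

```text
(no output)
```

View pics/crop1.png

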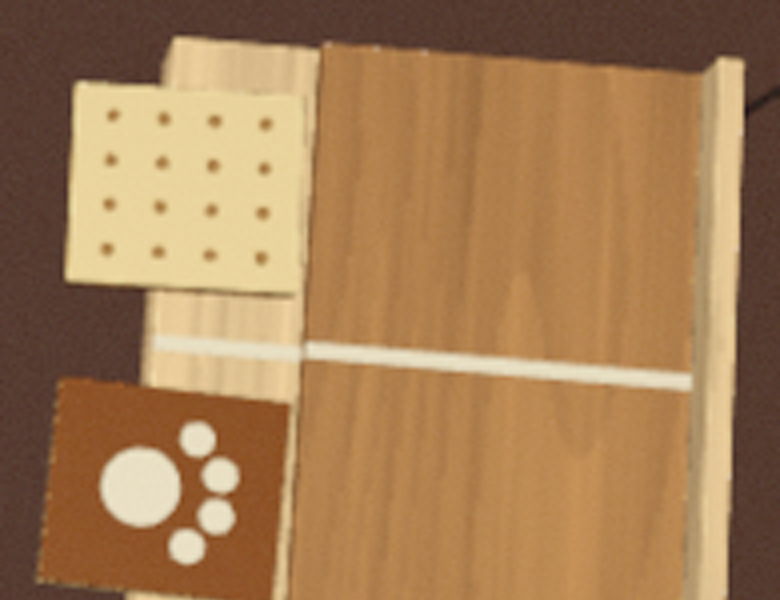

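The crop (4x, offset 355,95) shows the pale biscuit's corners at about (74,82), (308,96), (297,293) and (65,280). The step line runs from (321,45) to (290,590), so the biscuit sits just short of it. I'll turn these into positions.

Run:
```python
from h import *
f,cx,cy,T=cam('top')
D=np.load('top0.npz'); im,d=D['im'],D['d']
def onz(u,v,z):
    u,v=np.asarray(u,float),np.asarray(v,float); r=np.stack([(u-cx)/f,(v-cy)/f,np.ones_like(u)],-1)@T[:3,:3].T; o=T[:3,3]
    return (o+r*((z-o[2])/r[...,2])[...,None])[...,:2]*1000
vv,uu=np.mgrid[:480,:640]; r=np.stack([(uu-cx)/f*d,(vv-cy)/f*d,d],-1)@T[:3,:3].T+T[:3,3]; z=r[...,2]
hsv=cv2.cvtColor(im,cv2.COLOR_RGB2HSV).astype(int);H,S,V=hsv[...,0],hsv[...,1],hsv[...,2]
def rep(name,x0,x1,y0,y1,m,zz):
    k=np.zeros(d.shape,bool);k[y0:y1,x0:x1]=1
    m=cv2.morphologyEx((m&k).astype(np.uint8),cv2.MORPH_OPEN,np.ones((3,3)))
    n,l,st,_=cv2.connectedComponentsWithStats(m); m=l==1+np.argmax(st[1:,4]); v,u=np.nonzero(m)
    q=cv2.minAreaRect(onz(u,v,zz).astype(np.float32)); print(name,m.sum(),'z',np.round(np.median(z[m])*1000,1),'ctr',np.round(q[0],1),'size',np.round(q[1],1),'ang',round(q[2],2))
rep('handle',130,205,230,265,((H<8)|(H>172))&(S>150)&(V>90),.078)
rep('blade',200,270,222,280,(S<70)&(V>110),.0025)
rep('other',355,440,185,252,z>.0365,.040)
rep('deck',434,560,90,285,(z>.0335)&(z<.043),.038)
o=np.array([355,95])
c=np.array([(74,82),(308,96),(297,293),(65,280)])/4+o; C=onz(c[:,0],c[:,1],.04); print('bisc corners',C.round(1).tolist(),'mid',C.mean(0).round(1))
print('sides',np.linalg.norm(C-np.roll(C,-1,0),axis=1).round(1))
s=np.array([(321,45),(290,590)])/4+o; P=onz(s[:,0],s[:,1],.038); print('step',P.round(1).tolist())
t=(P[0]-P[1])/np.linalg.norm(P[0]-P[1]); n=np.array([t[1],-t[0]]); print('board x dir',n.round(4),'yaw deg',np.degrees(np.arctan2(n[1],n[0])).round(2)); print('corners board x',((C-P[1])@n).round(1))
l=np.array([(155,342),(690,382)])/4+o; L=onz(l[:,0],l[:,1],np.array([.03,.038])); e=L[1]-L[0]; print('cream',L.round(1).tolist(),'yaw',np.degrees(np.arctan2(e[1],e[0])).round(2))
for i,j in((0,1),(3,2)): e=C[j]-C[i]; print('bisc yaw',np.degrees(np.arctan2(e[1],e[0])).round(2))
```

```text
handle 910 z 78.0 ctr [492.8 333.5] size [23.5 79.1] ang 0.74
blade 2129 z 3.2 ctr [495.5 255.1] size [62.3 94. ] ang 0.75
other 3008 z 40.8 ctr [547.   -4.6] size [90.3 80.4] ang 84.04
deck 14824 z 38.7 ctr [ 597.5 -134.8] size [153.1 250.5] ang 85.83
bisc corners [[709.5, 30.3], [705.1, -61.8], [625.5, -56.3], [629.5, 33.9]] mid [667.4 -13.5]
sides [92.2 79.7 90.3 80.1]
step [[726.7, -67.7], [509.3, -52.4]]
board x dir [-0.0699 -0.9976] yaw deg -94.01
corners board x [-96.5  -4.3  -4.2 -94.5]
cream [[607.6, -2.4], [592.7, -208.8]] yaw -94.14
bisc yaw -92.76
bisc yaw -92.52
```

```bash
python3 -m inch '[0,0,0,0,0,-0.17,1, 0,0,0,0,0,-0.17,1, 0,0,0,0,0,-0.17,1, 0,0,0,0,0,-0.17,1, 0,0,0,0,0,-0.17,1, 0,0,0,0,0,-0.17,1, 0,0,0,0,0,-0.17,1, 0,0,0,0,0,-0.165,1, 3.74,-4.35,0,0,0,0,1, 3.74,-4.35,0,0,0,0,1, 3.74,-4.35,0,0,0,0,1, 3.74,-4.35,0,0,0,0,1, 3.74,-4.35,0,0,0,0,1, 3.74,-4.35,0,0,0,0,1, 3.74,-4.35,0,0,0,0,1, 3.74,-4.35,0,0,0,0,1, 3.74,-4.35,0,0,0,0,1, 3.74,-4.35,0,0,0,0,1]' 55
python3 -m inch '[0,-5.35,0,0,0,0,1, 0,-5.35,0,0,0,0,1, 0,-5.35,0,0,0,0,1, 0,-5.35,0,0,0,0,1, 0,-5.35,0,0,0,0,1, 0,-5.35,0,0,0,0,1, 0,-5.35,0,0,0,0,1, 0,-5.35,0,0,0,0,1, 0,0,0,0,0,0,1, 0,0,0,0,0,0,1]'
```

```text
time_s: 2.75
ee_pos: [0.4944, -0.0927, 0.2057]
eef_rot: [3.141, -0.001, 0.016]
force: [0.6, -0.3, 0.1]
grip_width: 0.0936
time_s: 4.0
ee_pos: [0.4864, 0.3332, 0.2052]
eef_rot: [3.141, 0.0, 0.016]
force: [-0.3, -0.4, -0.1]
grip_width: 0.0941
```

```bash
python3 -m inch '[0.65,0.6,4,0,0,0,1, 0,0,4,0,0,0,1, 0,0,4,0,0,0,1, 0,0,3.9,0,0,0,1, 0,0,0,0,0,0,0, 0,0,0,0,0,0,0, 0,0,0,0,0,0,0, 0,0,0,0,0,0,0, 0,0,0,0,0,0,0, 0,0,0,0,0,0,0]' 55
python3 - <<'E'
from h import *
im,d=ctrl.camera('side'); cv2.imwrite('pics/s1.png',im[230:430,190:457,::-1].repeat(3,0).repeat(3,1))
E
```

```text
time_s: 5.25
ee_pos: [0.4931, 0.3277, 0.0466]
eef_rot: [-3.141, -0.0, 0.016]
force: [-0.2, 0.1, -0.4]
grip_width: 0.0377
```

View pics/s1.png

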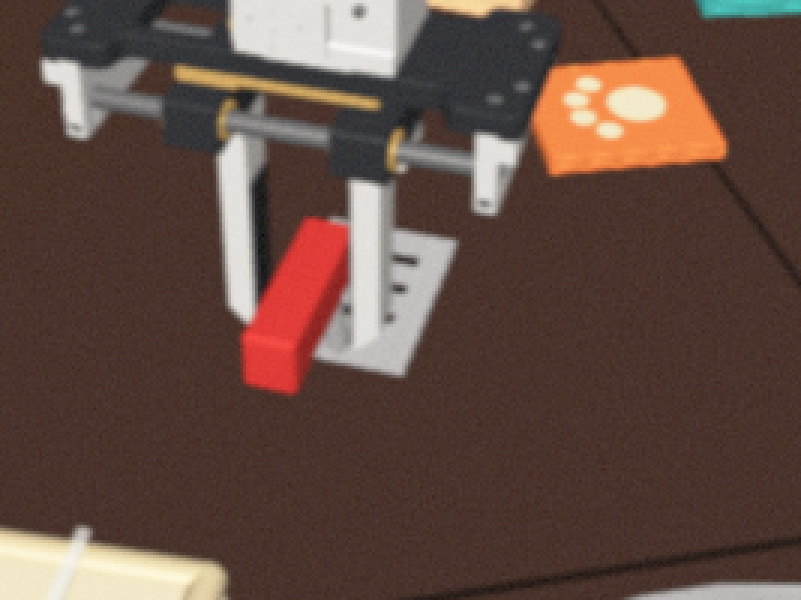

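The fingers straddle the handle at the middle (crop: handle (300,300), blade (400,300)) but are still closing. I'll finish the grip, lift 2.2 cm and move to the pre-insert pose.

```bash
python3 -m inch '[0,0,0,0,0,0,0, 0,0,0,0,0,0,0, 0,0,0,0,0,0,0, 0,0,0,0,0,0,0, 0,0,-1.1,0,0,0,0, 0,0,-1.1,0,0,0,0, 0,0,0,0,0,0.073,0, 0,0,0,0,0,0,0]' 58
python3 - <<'E'
from h import *
o=ctrl.get_obs(); p=np.array(o['ee_pos']);Rm=R.from_euler('xyz',o['eef_rot']).as_matrix()
print((Rm.T@(np.array([.6792,.1912,.0686])-p)*100).round(2),o['eef_rot'])
E
```

```text
time_s: 6.3
ee_pos: [0.4933, 0.3278, 0.0692]
eef_rot: [-3.141, -0.001, -0.057]
force: [-0.1, -0.6, -1.0]
grip_width: 0.0218
[19.34 12.58  0.07] [-3.14114797e+00 -6.66292664e-04 -5.66507870e-02]
```

```bash
python3 -m inch '[3.2,2.1,0,0,0,0,0, 3.2,2.1,0,0,0,0,0, 3.2,2.1,0,0,0,0,0, 3.2,2.1,0,0,0,0,0, 3.2,2.1,0,0,0,0,0, 3.3,2.1,0,0,0,0,0, 0,0,0,0,0,0,0, 0,0,0,0,0,0,0]'
cat > chk.py <<'E'
from h import *
import sys
T=sys.argv[1]
im,d=ctrl.camera('top'); im2,d2=ctrl.camera('side')
cv2.imwrite(f'pics/t{T}.png',im[60:285,240:540,::-1].repeat(2,0).repeat(2,1)); cv2.imwrite(f'pics/s{T}.png',im2[130:330,150:420,::-1].repeat(3,0).repeat(3,1))
np.savez(f'c{T}.npz',im=im,d=d,im2=im2,d2=d2)
o=ctrl.get_obs(); print(o['time_s'],np.round(o['ee_pos'],4),np.round(o['eef_rot'],4))
W=cloud('top',d); u=np.array([-0.0576,-0.9983]); c=np.array([.6674,-.0135])
hs=cv2.cvtColor(im,cv2.COLOR_RGB2HSV); x,y,z=W[...,0],W[...,1],W[...,2]
s=(x-c[0])*u[0]+(y-c[1])*u[1]; t=-(x-c[0])*u[1]+(y-c[1])*u[0]  # s along board x, t=world x-ish
m=(hs[...,1]<80)&(hs[...,2]>100)&(abs(t)<.045)&(s<-.045)&(s>-.2)&(z>.005)&(z<.06)
print(m.sum(),'t range',np.percentile(t[m],[1,99]).round(4),'s max',np.percentile(s[m],99.5).round(4))
A=np.c_[s[m]+.1,t[m],np.ones(m.sum())]; k,*_=np.linalg.lstsq(A,z[m],rcond=None); print('blade top z = %.4f at s=-.1, slope s %.3f t %.3f'%(k[2],k[0],k[1]), 'resid',np.std(A@k-z[m]).round(4))
E
python3 chk.py 2
```

```text
time_s: 7.3
ee_pos: [0.6781, 0.1912, 0.0683]
eef_rot: [3.142, 0.001, -0.056]
force: [-0.0, 0.4, -2.0]
grip_width: 0.0215
7.4 [0.678  0.1917 0.0686] [-3.1416e+00  3.0000e-04 -5.5500e-02]
302 t range [-0.0196  0.0301] s max -0.0848
blade top z = 0.0250 at s=-.1, slope s -0.002 t -0.006 resid 0.0015
```

View pics/t2.png

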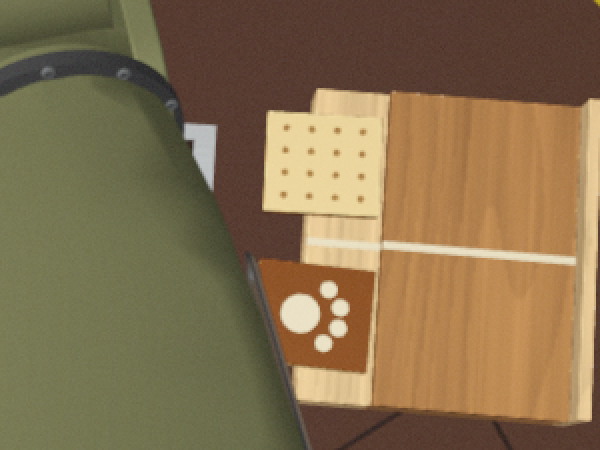

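The blade is level with its top at 25 mm and its tip at s=-85 mm as planned. In the picture (2x crop) the blade tip is at (215,160), in front of the biscuit's near edge at (265,160). Now I'll insert it 28 mm under the overhang.

```bash
python3 -m inch '[0.1,1.7,0,0,0,0,0, 0,1.7,0,0,0,0,0, 0,1.7,0,0,0,0,0, 0,1.7,0,0,0,0,0, 0,0,0,0,0,0,0, 0,0,-0.4,0,0,0,0, 0,0,-0.5,0,0,0,0, 0,0,-0.5,0,0,0,0, 0,0,-0.4,0,0,0,0, 0,0,0,0,0,0,0]'
python3 chk.py 3
```

```text
time_s: 8.65
ee_pos: [0.6759, 0.1231, 0.0869]
eef_rot: [-3.141, -0.001, -0.057]
force: [0.1, 1.1, -2.0]
grip_width: 0.0214
8.75 [0.6757 0.123  0.0863] [-3.1416e+00  1.0000e-04 -5.7000e-02]Traceback (most recent call last):
  File "chk.py", line 12, in <module>
    print(m.sum(),'t range',np.percentile(t[m],[1,99]).round(4),'s max',np.percentile(s[m],99.5).round(4))
                            ~~~~~~~~~~~~~^^^^^^^^^^^^^
    return _quantile_unchecked(
        a, q, axis, out, overwrite_input, method, keepdims, weights)
    return _ureduce(a,
                    func=_quantile_ureduce_func,
    ...<5 lines>...
                    overwrite_input=overwrite_input,
                    method=method)
    r = func(a, **kwargs)
    result = _quantile(arr,
                       quantiles=q,
    ...<2 lines>...
                       out=out,
                       weights=wgt)
    slices_having_nans = np.isnan(arr[-1, ...])
                                  ~~~^^^^^^^^^
IndexError: index -1 is out of bounds for axis 0 with size 0
```

View pics/s3.png

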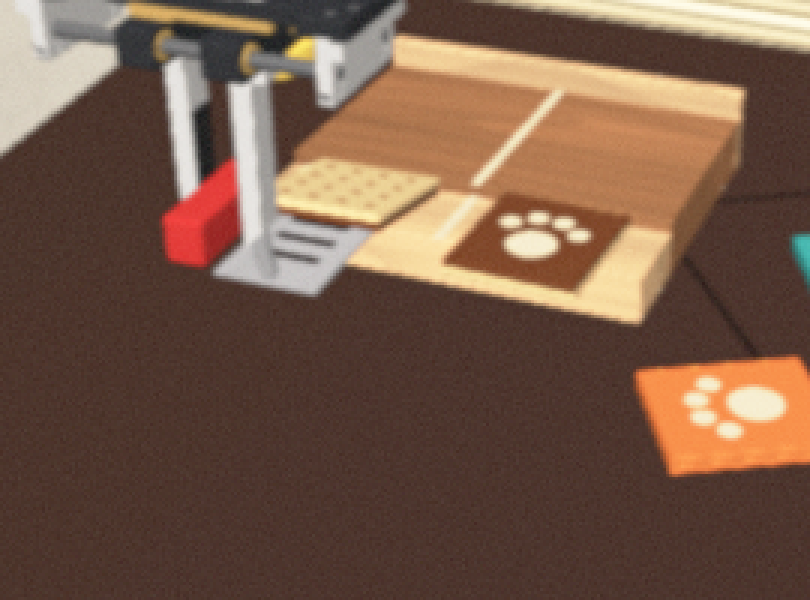

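The side view shows the blade under the pale biscuit, whose near edge has lifted (crop (350,220)). The other biscuit at (540,245) is undisturbed. I'll go on along the arc to about 60°.

```bash
python3 -m inch '[0,0.15,-0.4,0,0,0,0, 0,0.15,-0.4,0,0,0,0, 0,0.25,-0.5,0,0,0,0, 0,0.25,-0.5,0,0,0,0, 0,0.25,-0.45,0,0,0,0, 0,0.25,-0.45,0,0,0,0, 0,0.3,-0.4,0,0,0,0, 0,0.3,-0.35,0,0,0,0, 0,0.4,-0.3,0,0,0,0, 0,0.4,-0.3,0,0,0,0, 0,0,0,0,0,0,0]'
python3 chk.py 4 2>/dev/null
```

```text
time_s: 10.12
ee_pos: [0.6743, 0.0956, 0.1272]
eef_rot: [-3.142, -0.0, -0.057]
force: [-0.2, 0.2, -1.7]
grip_width: 0.0219
10.225 [0.6741 0.096  0.1268] [ 3.1416e+00  1.0000e-04 -5.7100e-02]
```

View pics/s4.png

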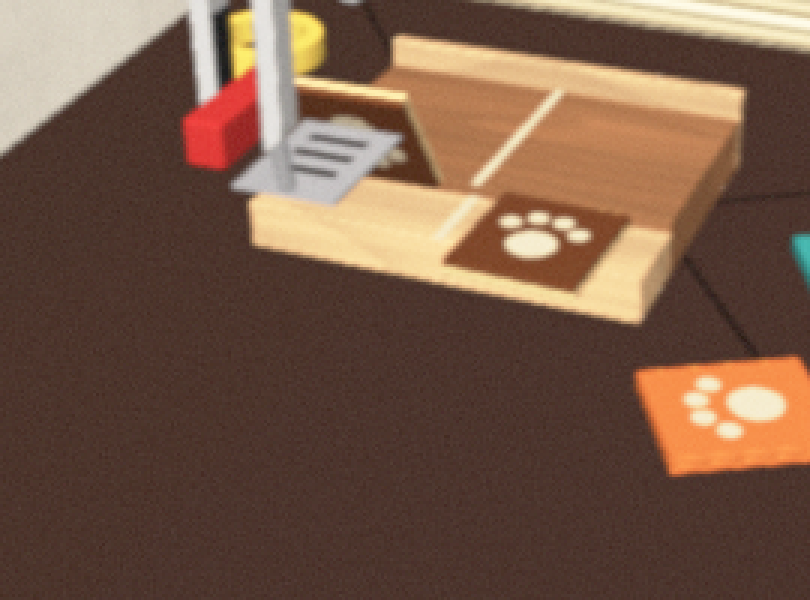

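The biscuit is tilted about 60°, brown side toward the camera, with its far edge against the step (crop edge (440,185)). I'll push on past vertical.

```bash
python3 -m inch '[0,0.45,-0.25,0,0,0,0, 0,0.45,-0.2,0,0,0,0, 0,0.5,-0.15,0,0,0,0, 0,0.5,-0.1,0,0,0,0, 0,0.5,-0.05,0,0,0,0, 0,0.5,0,0,0,0,0, 0,0.4,0,0,0,0,0, 0,0.4,0,0,0,0,0, 0,0.4,0,0,0,0,0, 0,0.4,0,0,0,0,0, 0,0.4,0,0,0,0,0, 0,0.4,0,0,0,0,0, 0,0,0,0,0,0,0, 0,0,0,0,0,0,0]'
python3 chk.py 5 2>/dev/null
```

```text
time_s: 11.98
ee_pos: [0.6712, 0.0432, 0.1345]
eef_rot: [-3.142, -0.0, -0.057]
force: [0.1, 0.5, -0.8]
grip_width: 0.0217
12.075 [0.6712 0.0432 0.1344] [-3.1415  0.     -0.0569]
```

View pics/s5.png

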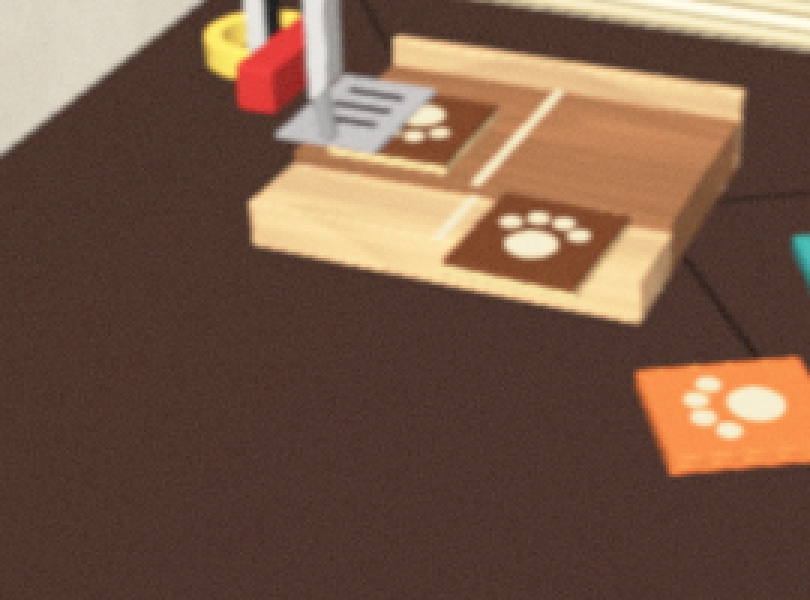

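The biscuit is flipped: paw side up, flat on the deck (crop (430,125)), and the blade is clear above it. I'll retreat and set the spatula down.

```bash
python3 -m inch '[0,-3,0,0,0,0,0, 0,-3,0,0,0,0,0, 0,-3,0,0,0,0,0, 0,-3,0,0,0,0,0, 0,-3,0,0,0,0,0, 0,-3,0,0,0,0,0, 0,0,2.1,0,0,0,0, 0,0,2.1,0,0,0,0, 0,0,2.1,0,0,0,0, 0,0,1.9,0,0,0,0, 0,0,0.3,0,0,0,0, 0,0,0,0,0,0,0, 0,0,0.2,0,0,0,0, 0,0,0,0,0,0,0]'
```

```text
time_s: 13.82
ee_pos: [0.6816, 0.2228, 0.0479]
eef_rot: [-3.141, -0.001, -0.057]
force: [0.2, 0.6, -0.7]
grip_width: 0.0218
```

```bash
python3 -m inch '[0,0,0.1,0,0,0,0, 0,0,0,0,0,0,0]'; python3 -m inch '[0,0,0.05,0,0,0,0, 0,0,0,0,0,0,0]'
```

```text
time_s: 14.08
ee_pos: [0.6815, 0.2228, 0.0465]
eef_rot: [-3.142, -0.0, -0.057]
force: [1.0, 0.9, -1.9]
grip_width: 0.0214
time_s: 14.32
ee_pos: [0.6815, 0.2229, 0.0464]
eef_rot: [-3.141, -0.0, -0.057]
force: [-1.4, -0.4, 4.6]
grip_width: 0.0217
```

Contact with the table (force now +4.6 N). I'll open and lift away.

```bash
python3 -m inch '[0,0,0,0,0,0,0.3, 0,0,0,0,0,0,0.6, 0,0,0,0,0,0,0.9, 0,0,0,0,0,0,0.9, 0,0,0,0,0,0,0.9, 0,0,0,0,0,0,0.9, 0,0,0,0,0,0,0.9, 0,0,0,0,0,0,0.9]'; python3 -m inch '[0,0,-3,0,0,0,0.9, 0,0,-3,0,0,0,0.9, 0,0,-3,0,0,0,0.9, 0,0,-3,0,0,0,0.9, -4,-4,0,0,0,0,0.9, -4,-4,0,0,0,0,0.9, -4,-4,0,0,0,0,0.9, -4,-4,0,0,0,0,0.9, -4,-4,0,0,0,0,0.9, 0,0,0,0,0,0,0.9]'
python3 - <<'E'
from h import *
for n in('top','side'):
    im,d=ctrl.camera(n); cv2.imwrite(f'pics/{n}F.png',im[...,::-1])
    W=cloud(n,d)
    for l in("biscuit_mid","other_mid","spatula_grip"):
        for r in ctrl.place_of(n,l)[:4]:
            u,v=r['centre']; print(n,l,round(r['score'],2),np.round(W[int(v),int(u)],3))
    if n=='top':
        m=np.zeros(d.shape,bool); m[90:275,355:545]=1; hs=cv2.cvtColor(im,cv2.COLOR_RGB2HSV)
        k=cv2.morphologyEx((m&(hs[...,2]<150)&(W[...,2]>.036)).astype(np.uint8),cv2.MORPH_OPEN,np.ones((5,5)))
        N,lab,st,_=cv2.connectedComponentsWithStats(k)
        for i in range(1,N):
            if st[i,4]<800: continue
            P=W[lab==i]; q=cv2.minAreaRect((P[:,:2]*1000).astype(np.float32)); c=np.array(q[0])
            print('brown',np.round(q[0],1),np.round(q[1],1),round(q[2],1),'z',np.percentile(P[:,2],[5,50,95]).round(4),'board x',((c-[593+16,-58.7])@np.array([-.0715,-.9974])).round(1))
    if n=='side':
        h=cv2.cvtColor(im,cv2.COLOR_RGB2HSV)
o=ctrl.get_obs(); print(o['time_s'],o['grip_width'])
E
```

```text
time_s: 15.32
ee_pos: [0.6814, 0.2228, 0.046]
eef_rot: [-3.142, -0.0, -0.057]
force: [0.4, 0.4, -1.3]
grip_width: 0.0844
time_s: 16.58
ee_pos: [0.4906, 0.4365, 0.1662]
eef_rot: [-3.141, 0.0, -0.052]
force: [-0.3, -0.8, -0.2]
grip_width: 0.0846
top biscuit_mid 0.61 [ 0.664 -0.109  0.048]
top other_mid 0.9 [ 0.357 -0.084  0.012]
top other_mid 0.83 [ 0.548 -0.01   0.04 ]
top other_mid 0.81 [0.415 0.081 0.01 ]
top spatula_grip 0.81 [0.678 0.22  0.08 ]
side biscuit_mid 0.46 [0.454 0.436 0.321]
side other_mid 0.68 [ 0.361 -0.078  0.01 ]
side other_mid 0.61 [0.414 0.094 0.01 ]
side spatula_grip 0.67 [0.545 0.439 0.227]
16.975 0.08458634938872021
```

View pics/sideF.png

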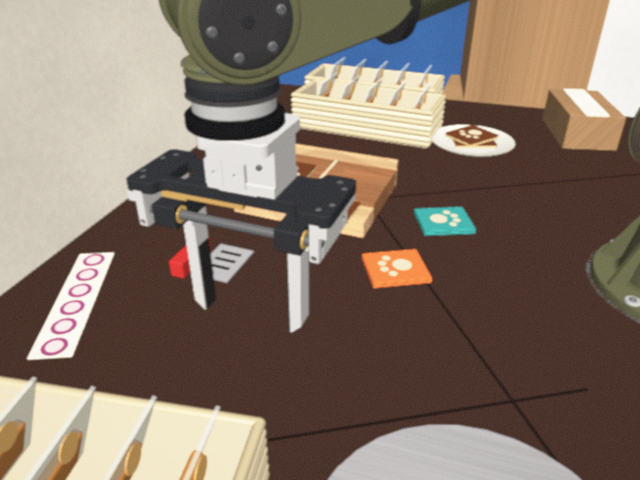

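View pics/topF.png

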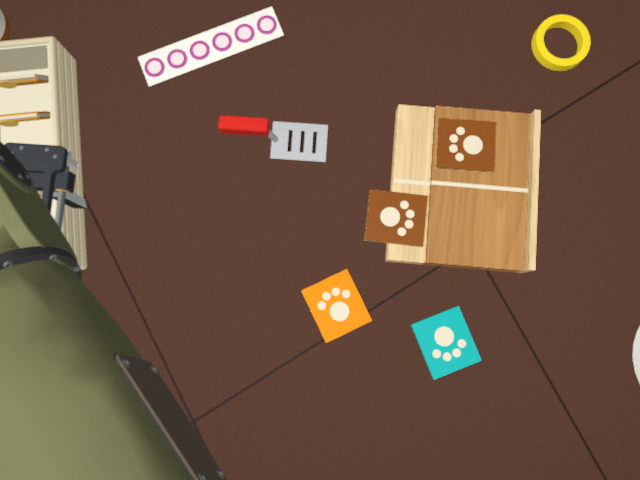

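The top view shows the biscuit paw side up on the deck at (467,145), fully past the step. The other biscuit is unmoved at (396,217), and the spatula stands flat at (270,135), clear of the board. Handing in.

```bash
python3 -c "
from station import ctrl
print(ctrl.hand_in())"
```

```text
the job is handed in; nothing more can be done
None
```

I flipped the pale biscuit with the spatula alone and handed the job in at about 17 s. No verdict was reported. I slid the level blade about 28 mm under the overhang and tipped the biscuit up against the step and over onto the deck. Then I set the spatula back on the table and moved the arm clear.

Last checks:
- **Flipped biscuit:** it lies flat, paw side up, centre about 46 mm beyond the step, with its top face at 48 mm.
- **Other biscuit:** it looks unmoved in the pictures. The network's point for it differs by about 4 mm from its first report, well under 20 mm.
- **Spatula:** it stands flat, with the handle top read at 80 mm, as before the lift. It is clear of the board.

Checks that failed or disagreed:
- **Side view:** in the final side picture the gripper hid most of the scene. Its network reports for the biscuit and spatula were false hits on the arm, so I relied on the top camera.
- **Brown-patch outline:** my outline check on the final top picture returned nothing. The biscuit's final place therefore comes from the network point and depth reading, matched against the picture.
- **Blade height:** this check only worked before the blade went under the biscuit. After that I judged the tipping from the side pictures.

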